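# Run the inspection loupe up to its index stop over the remote cover

## Robot

A 7-joint arm with a two-finger parallel gripper is mounted at the origin on the work surface. World frame = base frame: x ahead of the robot, y to its left, z up, the work surface at z = 0. Lengths are in m, angles in rad, forces in N, time in s.
With the tool pointing down it reaches from about 0.4 to 0.9 m from the base axis. Payload 5.5 kg.
Tool frame: the origin (TCP) lies at the very end of the fingers, on their centre line; the grasp point (between the pads) lies 19 mm behind it; z points along the fingers, y is the line along which they close (so a half turn about z gives the same grasp; the last joint's range is limited). The gripper opens to 92 mm and grips with 3 to 60 N. Pads are 19 mm wide; open, the fingers measure 130 mm over their backs; the gripper's body (75 mm by 190 mm) begins 47 mm behind the grasp point.
Start: joints at [-1.01, 0.501, -0.427, 1.55, 0.221, 1.138, -0.21], TCP at [0.191, 0.621, 0.227] pointing down, gripper open.
Joint ranges: [-2.88, 2.88], [-0.31, 2.03], [-1.54, 1.56], [0.2, 2.42], [-1.41, 4.55], [0.19, 2.02], [-2.57, 2.57]. Speed limits (rad/s): [2.57, 2.57, 3.14, 3.14, 3.14, 3.14, 3.14].

## Interface

Orientations are given as [roll, pitch, yaw] about the fixed x, y, z axes, in that order (R = Rz(yaw) Ry(pitch) Rx(roll)).
In Python, from bench import arm gives the robot as it stands.
- The arm moves only by the tool apply_moves, never from a script. Its argument "increments" is text: rows parted by semicolons, each of 7 numbers parted by spaces: the gripper's target within -1 to 1 (shut at 1, half-way at 0, fully open at -1), then the shift along the world's x, y, z in units of 30 mm (1.0 is 30 mm), then the turn, a rotation vector about the world's x, y, z in units of 8 degrees (1.0 is 8 degrees). In form: fingers dx dy dz wx wy wz; .... A call has 1 to 8 rows; each row is the pose to reach, as a shift and turn from the pose commanded when the call began; what a row does not reach only later rows make up. A row lasts 1/10 s, in which the tool goes at most 50 mm and 8.59 degrees, less where a joint would pass 70% of its speed; a pose out of reach is approached as far as the arm can. A call with a gripper value outside its range is refused whole. The fingers move at their own pace and stop on an object; "grip_force" is the grip in N (left out, the last holds). Time passes only in rows, so rows that repeat a pose let the fingers close. It gives the time, the measured TCP pose, the force, the opening and the grip force at its end, in the units of the state.
- arm.get_obs(): the state, without advancing time (a new reading comes with each control period).
- arm.capture(name): name is "side" or "top" or "wrist"; returns the picture (384x512x3 uint8, blue, green, red); there is no depth.
- arm.get_calibration(name): a dict with "K" (3x3 intrinsics, pixels), "dist" ([k1, k2, p1, p2, k3] as OpenCV has them; the pictures are not rectified), "eye" and "attitude" of the camera in the world. Camera axes: x right, y down, z forward; pixel columns grow to the right and rows downward; lengths in m; the calibration is good to about 2 mm. A picture is of the moment at which its call begins: read the wrist's pose just before it. get_calibration takes no time and is no camera call; for the wrist camera it gives the pose at the moment of the call.
- arm.job_done(): hands the job in; it is judged then, once.
The state is a dict: "time": time; "joints": joint angles; "qvel": joint speeds; "tau": joint torques, N m; "eef_pos": TCP position; "orientation": TCP orientation; "contact_force": force on the tool from outside, world axes, zero at the start; "torque": the same for the moment, N m; "grip_width": finger opening in m; "grasp_force": force on a finger pad.
Only numpy, scipy, OpenCV 4.12 (cv2) and the standard library are available. Lean on these libraries where they do the work, as an engineer would, in place of code of your own. Each camera call takes 0.05 s, during which the arm holds its last target. There are 200 camera calls.

## Task

Bring the loupe over the black remote cover for inspection: with the fingertips press down the release pad in the middle of the loupe carriage to free its brake and, keeping it pressed all the way, push the carriage along the rail until it is fully against the marked stop on the cover's side. Then let go, so that the pad comes up and the brake grips there. Never shove the carriage while its brake is gripping, and leave the cover, cam follower, caliper and scraper where they lie.

Things in the scene. Friction and masses are not known exactly. Their poses are not given: they have to be found in the camera images.
- slide_base: fixed bench inspection slide: grey jig plate 190 x 400 x 8 mm with a T-slot aluminium rail, 40 mm wide, 330 mm long, top 30 mm above the counter. Origin on the rail's axis at mid-length, at counter level (z = 0); y axis along the rail, x axis from the rail to the side where two part nests lie (centres 95 mm from the rail axis, at y = +90 and -90 mm), z up
- stop_plus (a point): marked stop at the rail's +y end: a steel block across the rail, 56 x 16 mm, top 48 mm above the counter, with an engraved index line on top. The point is the middle of the face the carriage meets, 135 mm from mid-rail, 39 mm above the counter
- stop_minus (a point): marked stop at the rail's -y end: a steel block across the rail, 56 x 16 mm, top 48 mm above the counter, with an engraved index line on top. The point is the middle of the face the carriage meets, 135 mm from mid-rail, 39 mm above the counter
- carriage (a joint): carriage position (m) along the rail from mid-length, positive towards slide_base's y axis: +0.090 against the stop at the +y end, -0.090 against that at the -y end. An aluminium saddle 64 mm (across) x 90 mm (along the rail), top 44 mm above the counter, about 0.6 kg. Brake free it slides with about 1 N; gripping, the brake holds about 8 to 12 N
- release (a joint): travel (m) of the sprung release pad, 0 up (brake grips), 0.006 fully down, positive downwards. It starts to move at about 10 N and takes about 12 N fully down; the brake is free from about 0.001 on and grips again as the spring brings the pad up
- pad_top (a point): centre of the release pad's top, in the middle of the carriage and moving with it: a black saddle 40 mm (across the rail) x 52 mm (along it), 52 mm above the counter when up. Its flat middle, 40 x 40 mm, lies between two raised lips 6 mm wide, 3.5 mm high at the ends along the rail. It stands 8 mm above the carriage
- loupe_eye (a point): centre of the brass-rimmed glass loupe (66 mm across, 9 mm thick, its top 72 mm above the counter), held level by a steel bracket 95 mm to the nest side (+x of slide_base) of the carriage's middle; bracket post 49 to 55 mm from the pad's centre
- cover: black ABS remote back cover, 146 x 46 x 11 mm, loose between pins in one of the two nests, long side along the rail; origin at the centre of its underside, 18 mm above the counter. It lies on the +y or the -y side of slide_base; leave it in place
- follower: white acetal cam follower, disc 28 mm across with a 14 mm boss, 24 mm high, standing loose between pins in the other nest; origin at the centre of its underside. Leave it in place
- caliper: steel dial caliper 235 mm long, 18 mm high, lying on the counter on the side of the slide away from the nests, roughly along the rail; origin at the middle of its beam, underneath. Leave it in place
- scraper: hand deburring scraper 165 mm long, 13 mm thick, lying on the counter past the +y end of the slide; origin underneath, near its middle. Leave it in place
Not all that is in view belongs to the job. Of the things like the cover, leave any that is brown, orange or turquoise; of the rest the larger one is meant.

How it is judged:
On the way, in this order (a step that is already met when the one before it is completed fails the run):
1. the release pad is pressed and the brake is free (value of joint release above 0.0015 m), for 0.1 s.
2. the carriage is against the stop on the cover's side, with the loupe over the cover (((y of cover in the frame of slide_base above 0 m and value of joint carriage above 0.0875 m) or (y of cover in the frame of slide_base below 0 m and value of joint carriage below -0.0875 m))), for 0.2 s.
At the end, for the whole second after the job is handed in: The carriage rests within 2.5 mm of the marked stop on the cover's side, the loupe within 6 mm of being over the cover's middle, and the release pad is up again (within 0.8 mm), so that the brake grips (((y of cover in the frame of slide_base above 0 m and value of joint carriage above 0.0875 m) or (y of cover in the frame of slide_base below 0 m and value of joint carriage below -0.0875 m)) and horizontal distance between loupe_eye and cover below 0.006 m and value of joint release below 0.0008 m and velocity of joint carriage between -0.003 and 0.003 m/s); the robot touches nothing.
It fails at once if the carriage is shoved while its brake grips (moving faster than 8 mm/s with the pad up) (value of joint release below 0.0003 m and (velocity of joint carriage above 0.008 m/s or velocity of joint carriage below -0.008 m/s)).
It fails at once if the cover is moved or lifted by more than 10 mm (distance of cover from where it was at the start of the episode above 0.01 m).
It fails at once if the cam follower is moved or lifted by more than 10 mm (distance of follower from where it was at the start of the episode above 0.01 m).
It fails at once if the caliper is moved or lifted by more than 15 mm (distance of caliper from where it was at the start of the episode above 0.015 m).
It fails at once if the scraper is moved or lifted by more than 15 mm (distance of scraper from where it was at the start of the episode above 0.015 m).
It also fails if it takes over 40 s, if anything falls off the work surface, if the arm or the gripper's body presses on something with over 40 N, if the wrist force passes 120 N, or if a joint passes its speed limit or range.

## Working session

There is one attempt and no reset: what is moved stays moved. The work goes in short steps, Python scripts to look and compute and a tool call to move; the robot and the scene stay as the last step left them, time stands still between calls to the robot, and variables do not carry over. Pictures are saved under pics/ and viewed, at most 10 in all, crops included, and the job is handed in when it is done.

Besides the shell and the picture viewer there is one more tool, called in YAML: its name, and indented under it one key for each argument. apply_moves: Moves the arm, as the interface text tells. Its arguments: {"type":"object","properties":{"increments":{"type":"string"},"grip_force":{"type":"number"}},"required":["increments"]}

```bash
mkdir -p pics
cat > h.py <<'E'
import numpy as np, cv2
from bench import arm
def cal(n):
    c=arm.get_calibration(n); return c
def R(c):
    a=np.array(c["attitude"],float)
    if a.shape==(3,3): return a
    from scipy.spatial.transform import Rotation as Ro
    return Ro.from_euler('xyz',a).as_matrix() if a.size==3 else Ro.from_quat(a).as_matrix()
def px2w(c,uv,z):
    p=cv2.undistortPoints(np.array(uv,float).reshape(-1,1,2),np.array(c["K"]),np.array(c["dist"])).reshape(-1,2)
    d=np.c_[p,np.ones(len(p))]@R(c).T; e=np.array(c["eye"])
    return e+d*((z-e[2])/d[:,2])[:,None]
def w2px(c,P):
    r=R(c); e=np.array(c["eye"])
    return cv2.projectPoints(np.array(P,float).reshape(-1,3),cv2.Rodrigues(r.T)[0],-r.T@e,np.array(c["K"]),np.array(c["dist"]))[0].reshape(-1,2)
E
python3 - <<'E'
from h import *
for n in("top","side"):
    im=arm.capture(n); cv2.imwrite(f"pics/{n}0.png",cv2.resize(im,(800,600),interpolation=cv2.INTER_CUBIC)); c=cal(n); print(n,c["eye"],c["attitude"])
print(arm.get_obs())
E
```

```text
top [0.40850006 0.04711743 1.1812532 ] [-3.01997346 -0.01173092 -1.58082954]
side [ 0.11656661 -0.7939465   0.96952034] [-2.3413908   0.00640777 -0.46891485]
{'time': 0.1, 'joints': array([-1.00978198,  0.50175794, -0.42680743,  1.55134705,  0.22078355,
        1.13828958, -0.21029591]), 'qvel': array([ 0.00154592, -0.00315294, -0.0010695 , -0.00241484, -0.00104443,
       -0.00062882, -0.00041139]), 'tau': array([-1.07800442e-02, -5.67877221e+01, -5.83790839e+00, -2.79917943e+01,
       -6.89027365e-02,  2.41350546e-02,  5.42357975e-05]), 'eef_pos': array([0.19057615, 0.62077357, 0.22577898]), 'orientation': array([-3.13984162e+00, -7.87252459e-05,  2.84382400e+00]), 'contact_force': array([ 0.26109079, -0.05226207, -0.04596713]), 'torque': array([ 0.03721341, -0.05023976, -0.01628391]), 'grasp_force': 0.0, 'grip_width': 0.0919858249163782}
```

View pics/top0.png

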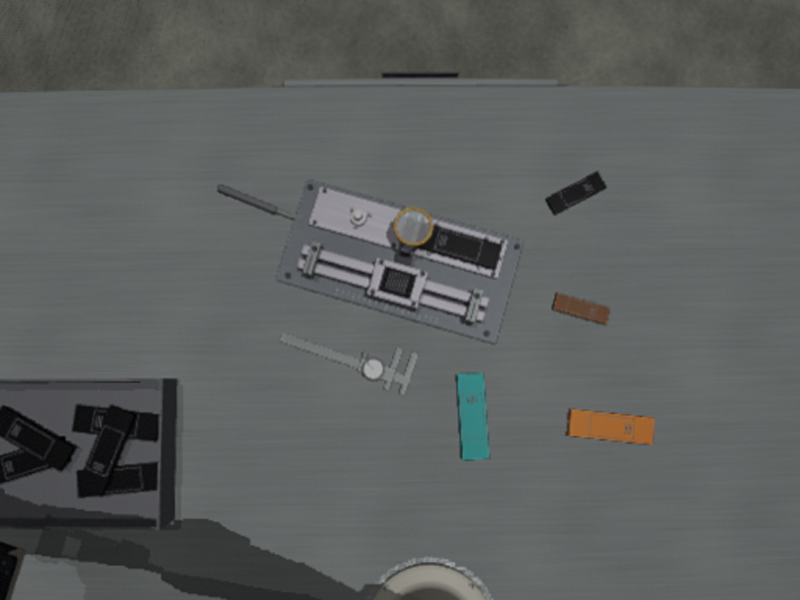

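View pics/side0.png

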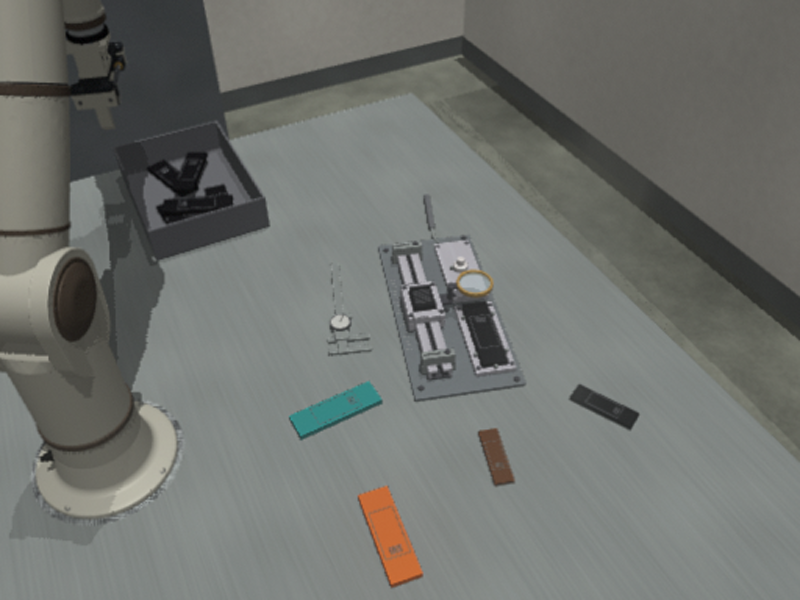

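The top view shows the slide with the scraper at its left (+y) end. The black cover is in the right (-y) nest, around (465,247). The pad is at (399,281), with stop blocks at about (311,260) and (477,306). The carriage has to go to -y.

Run:
```python
from h import *
s=lambda L:(np.array(L,float)+.5)*.64-.5
c=cal("top")
print("pad",px2w(c,s([(399,281)]),.052)); st=px2w(c,s([(311,260),(477,306)]),.048); print("stops",st)
pl=px2w(c,s([(309,181),(522,242),(495,343),(277,280)]),.008);print(pl,pl.mean(0))
for a,b in((st[0],st[1]),(pl[0],pl[1]),(pl[3],pl[2])):
    d=(a-b)[:2];print(np.linalg.norm(d),np.degrees(np.arctan2(d[1],d[0])))
im=arm.capture("top");cv2.imwrite("pics/c1.png",cv2.resize(im[110:225,170:340],None,fx=4.7,fy=4.7,interpolation=cv2.INTER_CUBIC))
```

```text
pad [[0.57913048 0.04404227 0.052     ]]
stops [[ 0.61683815  0.19225996  0.048     ]
 [ 0.53627311 -0.08643903  0.048     ]]
[[ 0.76671327  0.20218808  0.008     ]
 [ 0.65349435 -0.17326273  0.008     ]
 [ 0.4762076  -0.12089083  0.008     ]
 [ 0.58936586  0.25639228  0.008     ]] [0.62144527 0.0411067  0.008     ]
0.29011006720599153 73.87671550023407
0.3921502734822904 73.21907462160497
0.3938874686695999 73.30447211428123
```

View pics/c1.png

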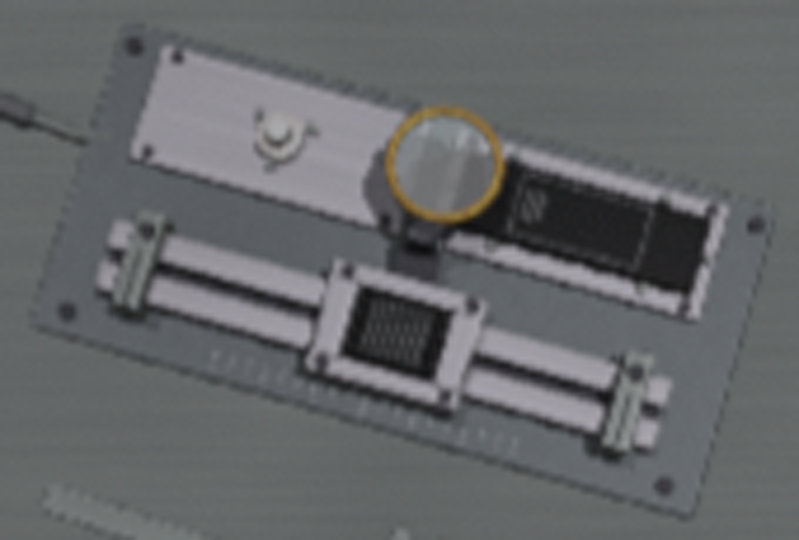

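apply_moves:
  increments: "1 0.8 -1.2 0 0 0 -0.7; 1 1.6 -2.4 0 0 0 -1.4; 1 2.4 -3.6 0 0 0 -2.1; 1 3.2 -4.8 0 0 0 -2.8; 1 4.0 -6.0 0 0 0 -3.5; 1 4.8 -7.2 0 0 0 -4.2; 1 5.6 -8.4 0 0 0 -4.9; 1 6.4 -9.6 0 0 0 -5.6"
  grip_force: 20

```text
time: 0.95
eef_pos: [0.3833, 0.3317, 0.2267]
orientation: [-3.142, -0.0, 2.058]
contact_force: [0.4, 1.0, 1.1]
grip_width: 0.0325
grasp_force: 0.0
```

apply_moves:
  increments: "1 0.9 -1.3 0 0 0 -0.7; 1 1.8 -2.6 0 0 0 -1.4; 1 2.7 -3.9 -0.4 0 0 -2.1; 1 3.6 -5.2 -0.8 0 0 -2.8; 1 4.4 -6.4 -1.2 0 0 -3.5; 1 5.2 -7.6 -1.6 0 0 -4.2; 1 5.9 -8.7 -2.0 0 0 -4.9; 1 6.5 -9.6 -2.3 0 0 -5.6"

```text
time: 1.75
eef_pos: [0.5781, 0.0427, 0.1567]
orientation: [-3.141, 0.001, 1.274]
contact_force: [-0.1, 0.2, 0.6]
grip_width: 0.0007
grasp_force: 0.0
```

apply_moves:
  increments: "1 0 0 0 0 0 0; 1 0 0 0 0 0 0; 1 0 0 0 0 0 0"

```text
time: 2.05
eef_pos: [0.5771, 0.047, 0.1577]
orientation: [-3.141, -0.001, 1.282]
contact_force: [0.5, -0.3, 0.6]
grip_width: 0.0005
grasp_force: 0.0
```

Run:
```python
from h import *
s=lambda L:np.array(L,float)/4.7+[170,110]-.4
c=cal("top")
print(px2w(c,s([(397,331)]),.052),px2w(c,s([(142,263),(624,402)]),.048))
o=arm.get_obs();print(o)
c=cal("wrist");print(c["eye"],c["attitude"])
cv2.imwrite("pics/w1.png",cv2.resize(arm.capture("wrist"),(800,600)))
t=arm.capture("side");cv2.imwrite("pics/s1.png",cv2.resize(t[130:270,220:350],None,fx=4,fy=4,interpolation=cv2.INTER_CUBIC))
```

```text
[[0.57818697 0.04696206 0.052     ]] [[ 0.6185904   0.18975897  0.048     ]
 [ 0.53772931 -0.07928568  0.048     ]]
{'time': 2.05, 'joints': array([-0.22014302,  0.4197014 ,  0.11796587,  1.81151579, -0.06190241,
        0.91438731, -0.36281821]), 'qvel': array([-0.01089142, -0.00882279, -0.00599253,  0.00106742,  0.00173384,
       -0.00089427,  0.00013541]), 'tau': array([ 9.51650217e-01, -5.02816343e+01,  2.61272416e+00, -2.49407083e+01,
        1.91046065e-02, -3.62676481e-03, -1.00007695e-03]), 'eef_pos': array([0.57712389, 0.04699403, 0.15767646]), 'orientation': array([-3.14072734e+00, -7.73888413e-04,  1.28247836e+00]), 'contact_force': array([ 0.49261589, -0.27348293,  0.57856174]), 'torque': array([-0.04732507,  0.05922062, -0.00911699]), 'grasp_force': 0.0, 'grip_width': 0.00048718570192380793}
[0.60080142 0.12640396 0.31651562] [ 2.83193475e+00  1.41970045e-03 -2.87885082e-01]
```

View pics/w1.png

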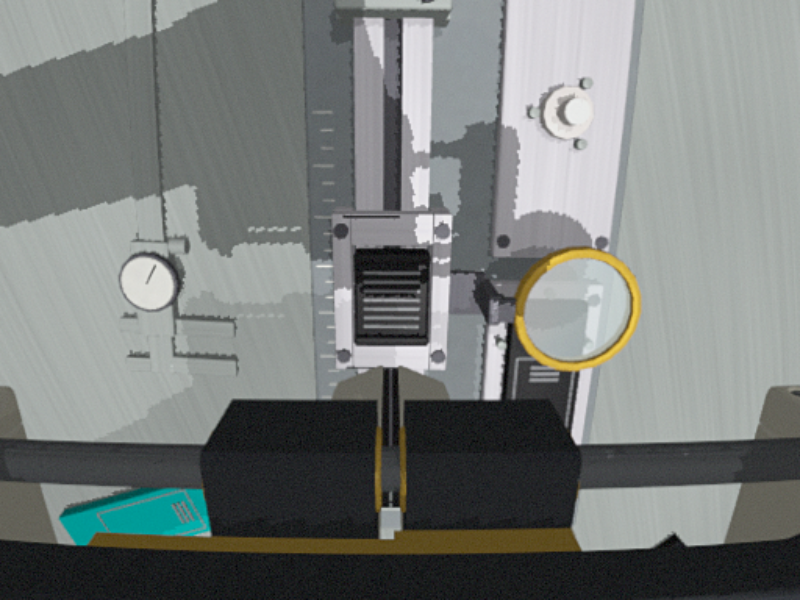

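Run:
```python
from h import *
s=lambda L:(np.array(L,float)+.5)*.64-.5
c=cal("wrist")
a=px2w(c,s([(333,214),(451,214),(449,369),(331,369)]),.044);print(a,a.mean(0))
b=px2w(c,s([(355,249),(429,249),(429,345),(354,345)]),.0555);print(b.mean(0))
d=a[0]-a[3]+a[1]-a[2];yaw=np.arctan2(d[1],d[0]);print(np.degrees(yaw),np.linalg.norm(d)/2)
o=arm.get_obs();print((w2px(c,[o["eef_pos"]])+.5)/.64, np.degrees(o["orientation"]),o["eef_pos"])
```

```text
[[ 0.56098973  0.09956521  0.044     ]
 [ 0.62088676  0.08187594  0.044     ]
 [ 0.5974032  -0.00473664  0.044     ]
 [ 0.53155293  0.01470121  0.044     ]] [0.57770815 0.04785143 0.044     ]
[0.57857158 0.04931332 0.0555    ]
72.8489528608484 0.08972845960872237
[[390.89525203 393.05014959]] [-1.79992404e+02 -5.45626831e-02  7.35172557e+01] [0.57727472 0.04729632 0.15803156]
```

View pics/s1.png

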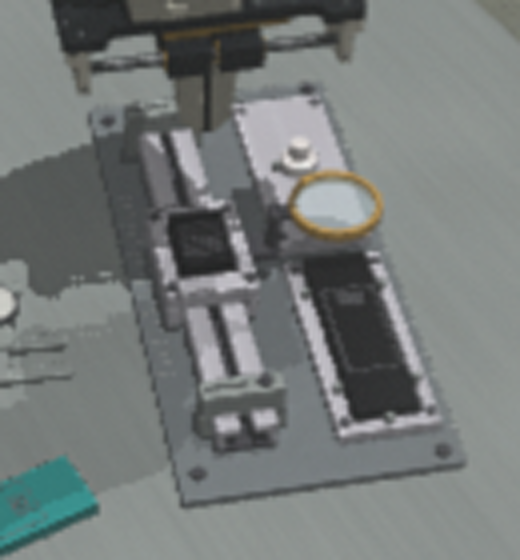

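apply_moves:
  increments: "1 0 -0.1 -0.8 0 0 0; 1 0 -0.1 -1.6 0 0 0; 1 0 -0.1 -2.4 0 0 0; 1 0 -0.1 -3.0 0 0 0; 1 0 -0.1 -3.2 0 0 0; 1 0 -0.1 -3.3 0 0 0; 1 0 -0.1 -3.3 0 0 0; 1 0 -0.1 -3.3 0 0 0"

```text
time: 2.95
eef_pos: [0.5785, 0.0427, 0.0598]
orientation: [3.14, -0.001, 1.28]
contact_force: [0.1, -0.5, 0.1]
grip_width: 0.0005
grasp_force: 0.0
```

apply_moves:
  increments: "1 0 0 -0.05 0 0 0; 1 0 0 -0.1 0 0 0; 1 0 0 -0.15 0 0 0; 1 0 0 -0.2 0 0 0; 1 0 0 -0.2 0 0 0; 1 0 0 -0.2 0 0 0"

```text
time: 3.55
eef_pos: [0.5776, 0.0424, 0.0526]
orientation: [-3.141, 0.0, 1.28]
contact_force: [1.0, -0.1, 0.0]
grip_width: 0.0005
grasp_force: 0.0
```

apply_moves:
  increments: "1 0 0 -0.05 0 0 0; 1 0 0 -0.1 0 0 0; 1 0 0 -0.1 0 0 0; 1 0 0 -0.1 0 0 0"

```text
time: 3.95
eef_pos: [0.5779, 0.0425, 0.0509]
orientation: [3.141, -0.0, 1.28]
contact_force: [-3.6, 0.2, 9.3]
grip_width: 0.0005
grasp_force: 4.9
```

apply_moves:
  increments: "1 0 0 -0.05 0 0 0; 1 0 0 -0.1 0 0 0; 1 0 0 -0.1 0 0 0; 1 0 0 -0.1 0 0 0"

```text
time: 4.35
eef_pos: [0.5779, 0.0426, 0.048]
orientation: [3.141, -0.001, 1.28]
contact_force: [-3.3, -0.5, 10.5]
grip_width: 0.0003
grasp_force: 5.3
```

apply_moves:
  increments: "1 0 0 -0.05 0 0 0; 1 0 0 -0.1 0 0 0; 1 0 0 -0.13 0 0 0; 1 0 0 -0.13 0 0 0"

```text
time: 4.75
eef_pos: [0.5784, 0.0438, 0.0461]
orientation: [3.141, -0.002, 1.281]
contact_force: [-8.7, 1.5, 25.4]
grip_width: 0.0005
grasp_force: 12.9
```

apply_moves:
  increments: "1 -0.02 -0.06 0 0 0 0; 1 -0.05 -0.17 0 0 0 0; 1 -0.09 -0.3 0 0 0 0; 1 -0.13 -0.43 0 0 0 0; 1 -0.17 -0.56 0 0 0 0; 1 -0.21 -0.69 0 0 0 0; 1 -0.25 -0.82 0 0 0 0; 1 -0.29 -0.96 0 0 0 0"

```text
time: 5.55
eef_pos: [0.5699, 0.0157, 0.0461]
orientation: [3.141, -0.003, 1.281]
contact_force: [-7.9, 3.9, 26.5]
grip_width: 0.0002
grasp_force: 12.9
```

Run:
```python
from h import *
t=arm.capture("side");cv2.imwrite("pics/s2.png",cv2.resize(t[130:270,220:350],None,fx=4,fy=4,interpolation=cv2.INTER_CUBIC))
o=arm.get_obs();print(o["eef_pos"],o["contact_force"])
```

```text
[0.56958787 0.01457115 0.04607637] [-8.63396776  2.24151523 26.21432007]
```

View pics/s2.png

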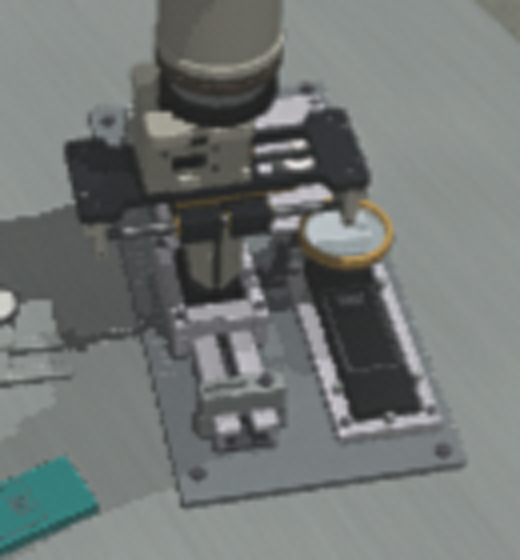

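The carriage is following the fingers: the loupe moved from (335,205) to (347,234) towards the cover, and the pad is held down at 26 N.

apply_moves:
  increments: "1 -0.04 -0.13 0 0 0 0; 1 -0.08 -0.26 0 0 0 0; 1 -0.12 -0.4 0 0 0 0; 1 -0.16 -0.53 0 0 0 0; 1 -0.2 -0.67 0 0 0 0; 1 -0.24 -0.8 0 0 0 0; 1 -0.28 -0.94 0 0 0 0; 1 -0.33 -1.1 0 0 0 0"

```text
time: 6.4
eef_pos: [0.5599, -0.0175, 0.0461]
orientation: [3.141, -0.003, 1.281]
contact_force: [-9.0, 4.0, 27.5]
grip_width: 0.0003
grasp_force: 13.6
```

apply_moves:
  increments: "1 -0.03 -0.1 0 0 0 0; 1 -0.06 -0.2 0 0 0 0; 1 -0.09 -0.3 0 0 0 0; 1 -0.12 -0.4 0 0 0 0; 1 -0.14 -0.48 0 0 0 0; 1 -0.16 -0.54 0 0 0 0; 1 -0.18 -0.6 0 0 0 0; 1 -0.18 -0.6 0 0 0 0"

```text
time: 7.2
eef_pos: [0.5542, -0.0362, 0.046]
orientation: [3.141, -0.002, 1.28]
contact_force: [-9.4, 3.2, 28.2]
grip_width: 0.0004
grasp_force: 14.2
```

apply_moves:
  increments: "1 -0.02 -0.05 0 0 0 0; 1 -0.03 -0.1 0 0 0 0; 1 -0.05 -0.15 0 0 0 0; 1 -0.06 -0.2 0 0 0 0; 1 -0.06 -0.2 0 0 0 0"

```text
time: 7.7
eef_pos: [0.5541, -0.0367, 0.046]
orientation: [3.14, -0.008, 1.284]
contact_force: [-4.8, 13.4, 24.0]
grip_width: 0.0005
grasp_force: 12.2
```

Run:
```python
from h import *
t=arm.capture("side");cv2.imwrite("pics/s3.png",cv2.resize(t[130:270,220:350],None,fx=4,fy=4,interpolation=cv2.INTER_CUBIC))
o=arm.get_obs();print(o["eef_pos"],o["contact_force"])
```

```text
[ 0.55409273 -0.03666788  0.04605188] [-5.92039179 14.05498375 24.02818223]
```

View pics/s3.png

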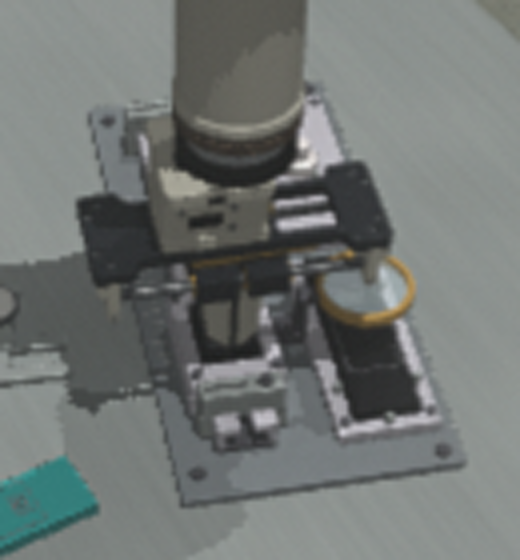

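The carriage touches the stop at (235,385): the tip no longer advances and the force along the rail has gone up to 14 N. Now I'll release straight up.

apply_moves:
  increments: "1 0 0 0.1 0 0 0; 1 0 0 0.2 0 0 0; 1 0 0 0.35 0 0 0; 1 0 0 0.5 0 0 0; 1 0 0 0.9 0 0 0; 1 0 0 1.6 0 0 0; 1 0 0 2.6 0 0 0; 1 0 0 3.6 0 0 0"

```text
time: 8.55
eef_pos: [0.551, -0.0445, 0.1518]
orientation: [-3.14, 0.001, 1.279]
contact_force: [-0.6, 0.0, 0.1]
grip_width: 0.0003
grasp_force: 0.0
```

apply_moves:
  increments: "1 -0.5 1.2 0.8 0 0 0; 1 -1 2.4 1.2 0 0 0; 1 -1.5 3.6 1.2 0 0 0; 1 -2 5 1.2 0 0 0; 1 -2 6 1.2 0 0 0; 1 -2 6 1.2 0 0 0; 1 -2 6 1.2 0 0 0"

```text
time: 9.25
eef_pos: [0.4919, 0.1363, 0.1872]
orientation: [3.141, 0.001, 1.281]
contact_force: [-0.5, -0.2, 0.5]
grip_width: 0.0001
grasp_force: 0.0
```

Run:
```python
from h import *
t=arm.capture("side");cv2.imwrite("pics/s4.png",cv2.resize(t[130:270,220:350],None,fx=4,fy=4,interpolation=cv2.INTER_CUBIC))
o=arm.get_obs();print(o["eef_pos"],o["contact_force"])
```

```text
[0.4920084  0.13518401 0.18701033] [-0.07357908  0.03433555  0.64607397]
```

View pics/s4.png

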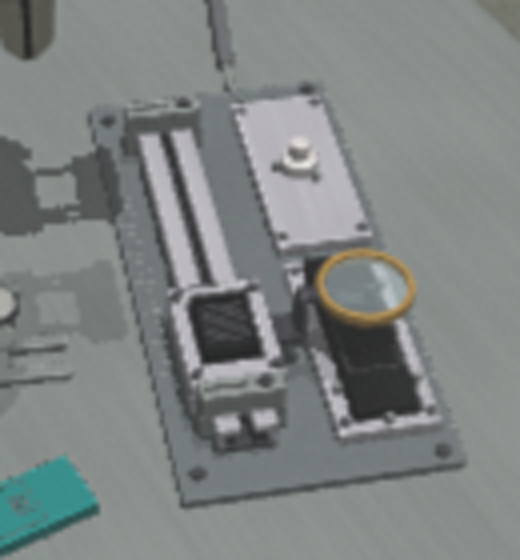

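The carriage rests against the -y stop at (240,375), the pad is up, and the loupe at (365,288) is over the cover. The arm is clear of everything.

```bash
python3 -c "
from bench import arm
print(arm.job_done())"
```

```text
the job is handed in; nothing more can be done
None
```

I pressed the release pad fully down, pushed the carriage against the -y stop on the cover's side, let the pad come up, and handed the job in; the last picture shows the loupe over the cover, but the hand-in gave no verdict.

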